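# Cure the fresh mosaic medallion with the hand lamp

### The job

Take the yellow curing lamp from its rest and shine it squarely on the blue flower medallion of the mosaic panel: beam centred on the flower, lens about 9 cm away from it, held still for about two seconds. The panel's adhesive is wet, so do not touch the panel or its stand. Then lay the lamp back in the two saddles of its rest the way it lay before, and leave the bowl, bottle, tray and pot where they are.

Things in the scene. Friction and masses are not known exactly. Their poses are not given: they have to be found in the camera images.
- lamp: Curing lamp, 0.27 kg, lying level in its rest. Yellow bar handle 150 long (x -75 to 75) x 34 wide (y) x 30 high (z), black battery at the rear, black round head (42 thick, 50 long) at the front (+x) bent 45 degrees down. Origin at the middle of the handle, on its axis: the place to grip; z up as it lies. Head's lowest point 42 below the origin, foremost 130 ahead.
- lamp_lens (a point): Centre of the violet lens in the lamp's head, at (115, 0, -27) mm in the lamp's frame. Its z axis is the beam direction, out of the lens (45 degrees forward and down when the lamp is level); its y axis is the lamp's y axis.
- rest: Grey lamp rest, fixed: base 150 (x) x 110 (y) x 12 high, two saddles 15 thick centred at x = +-49.5, floors at z = 60, orange flared cheeks up to z = 79 leaving 46 between them at the floor, 54 at the top. 84 mm free for the fingers between the saddles. Origin under the middle, on the table. The lamp lies along x, head to +x, its origin at (0, 0, 75) mm.
- stand: Tilting work stand fixed to the table: wooden base 200 (x) x 200 (y) x 12 from x = -30 to +170, with two hinge cheeks at y = +-111 up to z = 52. Origin on the table under the hinge line, which runs along y at z = 36. The stand's x points away from the robot.
- panel (a joint): Tilt of the mosaic panel about the hinge line at its near, lower edge: 0 = flat, positive = far edge raised (rad), so the mosaic faces up and back towards the robot. Stiff hinge, stays where it is; to be left as it is.
- blue_medallion (a point): Centre of the blue flower medallion (76 mm across, white middle) on the mosaic's surface. z = out of the face, x = up the panel, y = along the hinge. Panel 170 (x) x 200 (y), 12 thick; the medallion lies 95 up from the hinge line, 46 to the +y side; a terracotta-red flower of the same shape, 92 mm away on the -y side, is not the one.
- grout_bowl: Black plastic bowl, 90 across, 50 high. Origin under its centre.
- glue_bottle: White glue bottle with blue label, 60 across, 150 high. Origin under its centre.
- shard_tray: White open tray of tile shards, 150 (x) x 200 (y) x 45 high. Origin under its centre.
- mosaic_pot: Terracotta pot covered with tile pieces, 100 across, 90 high. Origin under its centre.
Mind the look-alikes: they are no part of the job. What is shaped like the rest but purple or red is not meant.

How it is judged:
On the way:
1. lamp aimed and still for 1.5 s: beam axis within 25 mm (each way) of the blue medallion's centre, 60 to 120 mm from the lens, within 0.25 rad of square, lens in front of the panel (x of blue_medallion in the frame of lamp_lens between -0.025 and 0.025 m and y of blue_medallion in the frame of lamp_lens between -0.025 and 0.025 m and z of blue_medallion in the frame of lamp_lens between 0.06 and 0.12 m and z of lamp_lens in the frame of blue_medallion above 0.04 m and angle between the z axis of lamp_lens and the z axis of blue_medallion, either way round below 0.25 rad and linear speed of lamp below 0.03 m/s and angular speed of lamp below 0.2 rad/s), for 1.5 s.
At the end, for the whole second after the job is handed in: the lamp lies at rest, released, in both saddles of its rest, head the same way as at the start and lens side down: within 20 mm along the rest, 10 mm across it, at the saddles' height within 8 mm, level and in line within 0.15 rad (x of lamp in the frame of rest between -0.02 and 0.02 m and y of lamp in the frame of rest between -0.01 and 0.01 m and z of lamp in the frame of rest between 0.067 and 0.081 m and angle between the x axis of lamp and the x axis of rest, either way round below 0.15 rad and angle between the z axis of lamp and the z axis of rest, either way round below 0.15 rad and x of lamp_lens in the frame of rest above 0.05 m and z of lamp_lens in the frame of rest below 0.07 m and linear speed of lamp below 0.02 m/s); the robot touches nothing.
It fails at once if the panel or its stand is touched by anything (more than 0.5 N) (contact force between stand and anything else above 0.5 N).
It fails at once if the grout bowl is moved more than 30 mm (distance of grout_bowl from where it was at the start of the episode above 0.03 m).
It fails at once if the glue bottle is moved more than 30 mm (distance of glue_bottle from where it was at the start of the episode above 0.03 m).
It fails at once if the shard tray is moved more than 30 mm (distance of shard_tray from where it was at the start of the episode above 0.03 m).
It fails at once if the mosaic pot is moved more than 30 mm (distance of mosaic_pot from where it was at the start of the episode above 0.03 m).
It also fails if it takes over 51 s, if anything falls off the work surface, if the arm or the gripper's body presses on something with over 40 N, if the wrist force passes 120 N, or if a joint passes its speed limit or range.

### The arm

A 6-joint arm with a two-finger parallel gripper is mounted at the origin on the work surface. World frame = base frame: x ahead of the robot, y to its left, z up, the work surface at z = 0. Lengths are in m, angles in rad, forces in N, time in s.
With the tool pointing down it reaches from about 0.375 to 0.9 m from the base axis. Payload 3.1 kg.
Tool frame: the origin (TCP) lies at the very end of the fingers, on their centre line; the grasp point (between the pads) lies 19 mm behind it; z points along the fingers, y is the line along which they close (so a half turn about z gives the same grasp; the last joint's range is limited). The gripper opens to 85 mm and grips with 20 to 120 N. Pads are 22 mm wide; open, the fingers measure 114 mm over their backs; the gripper's body (76 mm by 85 mm) begins 54 mm behind the grasp point. The pads swing forward as they close: fully open they stand 13 mm farther back than shut.
Start: joints at [-1.355, 0.527, 1.433, -0, 1.181, -0.178], TCP at [0.24, -0.577, 0.211] pointing down, gripper open.
Joint ranges: [-3.08, 3.08], [-0.75, 2.2], [0.22, 2.44], [-1.43, 4.57], [0, 2.65], [-2.85, 2.85]. Speed limits (rad/s): [2.79, 2.79, 3.14, 3.14, 3.14, 3.14].

### API

Orientations are given as a unit quaternion [x, y, z, w].
In Python, from station import manip, vision gives the robot as it stands.
- The arm moves only by the tool drive_tool, never from a script. Its argument "deltas" is a list that holds one entry, the list of rows, each a list of 4 numbers: the shift along the tool's x, y, z in mm, then the turn about the tool's z in rad. A call has 1 to 5 rows; each row is the pose to reach, as a shift and turn from the pose commanded when the call began, along the tool's axes at that moment; what a row does not reach only later rows make up. A row lasts 1/12 s, in which the tool goes at most 41.7 mm and 7.16 degrees, less where a joint would pass 70% of its speed; a pose out of reach is approached as far as the arm can. A call with a gripper value outside its range is refused whole. "jaw" is the finger opening in mm, from 0 to 85.4, set as the call begins (left out, the last holds). The fingers move at their own pace and stop on an object; "force" is the grip in N (left out, the last holds). Time passes only in rows, so rows that repeat a pose let the fingers close. It gives the time, the measured TCP pose, the force, the opening and the grip force at its end, in the units of the state.
- manip.sense(): the state, without advancing time (a new reading comes with each control period).
- vision.snapshot(name): name is "side" or "top"; returns the picture (384x512x3 uint8, red, green, blue); there is no depth.
- vision.camera_model(name): a dict with "camera_matrix" (3x3 intrinsics, pixels), "rvec" (rotation vector, rad) and "tvec" (3), from world to camera coordinates, as OpenCV has them. Camera axes: x right, y down, z forward; pixel columns grow to the right and rows downward; lengths in m; the calibration is good to about 2 mm. A picture is of the moment at which its call begins. camera_model takes no time and is no camera call.
- manip.sign_off(): hands the job in; it is judged then, once.
The state is a dict: "t": time; "q": joint angles; "qd": joint speeds; "tau": joint torques, N m; "tcp_pos": TCP position; "tool_rot": TCP orientation; "force": force on the tool from outside, world axes, zero at the start; "ft_torque": the same for the moment, N m; "finger_gap": opening from 0.0 (shut) to 1.0 (fully open); "gripper_force": force on a finger pad.
Only numpy, scipy, OpenCV 4.12 (cv2) and the standard library are available. Lean on these libraries where they do the work, as an engineer would, in place of code of your own. Each camera call takes 0.05 s, during which the arm holds its last target. There are 200 camera calls.

## Working session

There is one attempt and no reset: what is moved stays moved. The work goes in short steps, Python scripts to look and compute and a tool call to move; the robot and the scene stay as the last step left them, time stands still between calls to the robot, and variables do not carry over. Pictures are saved under pics/ and viewed, at most 10 in all, crops included, and the job is handed in when it is done.

Besides the shell and the picture viewer there is one more tool, called after "Emit:" as a command line: name --argument value ..., lists and objects as JSON in quotes. drive_tool: Moves the arm, as the interface text tells. Its arguments: {"type":"object","properties":{"deltas":{"type":"array"},"jaw":{"type":"number"},"force":{"type":"number"}},"required":["deltas"]}

```bash
mkdir -p pics; ls; python3 - <<'E'
from station import manip, vision
import cv2,numpy as np
for n in("side","top"):
    im=vision.snapshot(n); cv2.imwrite(f"pics/{n}0.png",im[:,:,::-1])
    c=vision.camera_model(n); R=cv2.Rodrigues(np.array(c["rvec"],float))[0]; print(n,np.round(c["camera_matrix"],1).tolist(),(-R.T@np.ravel(c["tvec"])).round(3),R.round(2).tolist())
s=manip.sense();print(s)
E
```

```text
pics
side [[411.2, 0.0, 253.2], [0.0, 411.2, 193.6], [0.0, 0.0, 1.0]] [ 0.186 -1.196  1.452] [[0.93, -0.36, -0.02], [-0.28, -0.7, -0.66], [0.22, 0.62, -0.75]]
top [[359.8, 0.0, 256.9], [0.0, 359.8, 196.7], [0.0, 0.0, 1.0]] [ 0.486 -0.06   1.38 ] [[-0.02, -1.0, 0.01], [-1.0, 0.02, -0.08], [0.08, -0.01, -1.0]]
{'t': 0.1, 'q': array([-1.35550014e+00,  5.28382744e-01,  1.43377077e+00, -2.40171900e-05,
        1.18142790e+00, -1.78516557e-01]), 'qd': array([ 0.00045528, -0.00320092, -0.00167096,  0.0012831 ,  0.00016774,
       -0.00071453]), 'tau': array([-5.52498847e-06, -4.43303204e+01, -1.78586322e+01, -2.53939797e-04,
        3.91265057e-03, -5.41597231e-06]), 'tcp_pos': array([ 0.23968119, -0.57646795,  0.21002675]), 'tool_rot': array([ 9.80675117e-01,  1.95640806e-01, -2.93887447e-05, -9.94007090e-04]), 'force': array([-0.78868513,  1.01756084, -0.7003349 ]), 'ft_torque': array([-0.02540562,  0.05678695, -0.02611732]), 'gripper_force': 0.0, 'finger_gap': 1.0046020065284744}
```

View pics/side0.png

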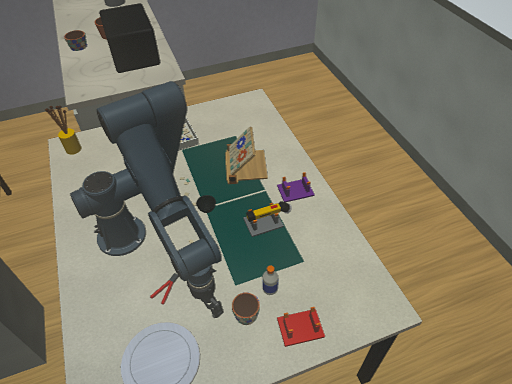

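View pics/top0.png

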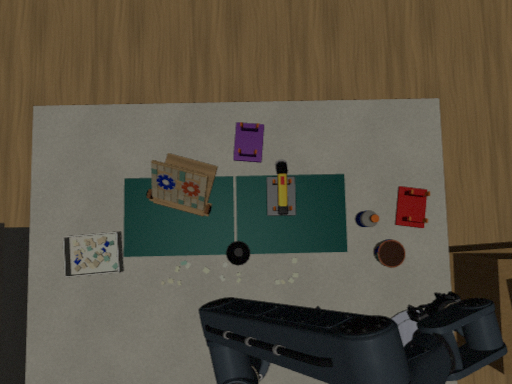

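Top view: the grey rest with the yellow lamp is at (282,195), head up at (282,167). The look-alikes are a purple rest at (248,142) and a red one at (411,207), and neither matches "grey". The blue flower is at (166,182) and the red one at (191,188). I'll confirm these in an enlarged crop.

```bash
python3 - <<'E'
import cv2,numpy as np
t=cv2.imread("pics/top0.png");s=cv2.imread("pics/side0.png")
r=lambda a,f:cv2.resize(a,None,fx=f,fy=f,interpolation=cv2.INTER_CUBIC)
a=r(t[145:225,140:220],5);b=r(t[150:230,245:325],5)[:, :400]
c=r(s[115:195,205:285],5)[:200*2];d=r(s[185:245,235:315],5)
d=cv2.copyMakeBorder(d,0,0,0,0,0)
cv2.imwrite("pics/crop0.png",cv2.resize(np.vstack([np.hstack([a,b]),np.hstack([c,cv2.copyMakeBorder(d,0,100,0,0,cv2.BORDER_CONSTANT)])]),(600,600)))
E
```

```text
(no output)
```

View pics/crop0.png

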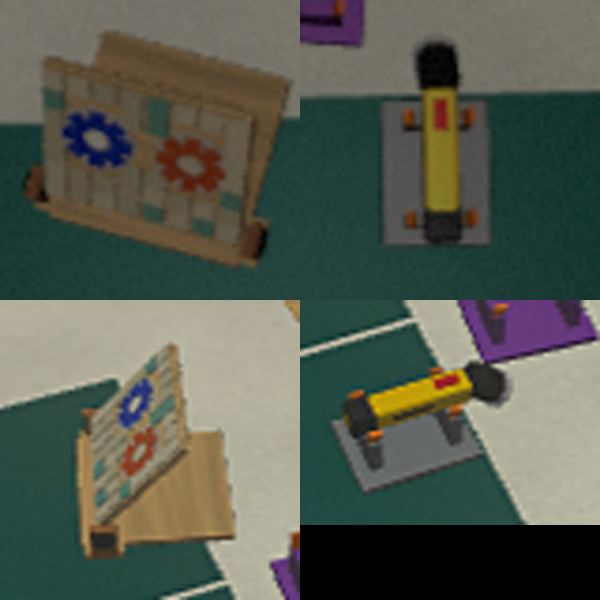

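The crop confirms it: the lamp lies in the grey rest with its head away from the robot, and the blue flower is on the +y (left) half of the tilted panel. Next I'll measure with masks.

```bash
cat > h.py <<'E'
from station import manip, vision
import cv2,numpy as np
C={}
for n in("side","top"):
    c=vision.camera_model(n); C[n]=(np.array(c["camera_matrix"],float),cv2.Rodrigues(np.array(c["rvec"],float))[0],np.ravel(c["tvec"]).astype(float))
def ray(n,p):
    K,R,t=C[n]; return -R.T@t, R.T@np.linalg.inv(K)@np.array([p[0],p[1],1.])
def onz(n,p,z):
    o,d=ray(n,p); return o+d*(z-o[2])/d[2]
def tri(ps,pt):
    P=[C[n][0]@np.c_[C[n][1],C[n][2]] for n in("side","top")]
    X=cv2.triangulatePoints(P[0],P[1],np.array(ps,float).reshape(2,1),np.array(pt,float).reshape(2,1)).ravel()
    X=X[:3]/X[3]
    e=[np.linalg.norm(proj(n,X)-p) for n,p in(("side",ps),("top",pt))]
    return X,np.round(e,2)
def proj(n,X):
    K,R,t=C[n]; u=K@(R@X+t); return u[:2]/u[2]
def blobs(im,lo,hi,box,amin=4):
    m=cv2.inRange(cv2.cvtColor(im,cv2.COLOR_BGR2HSV),lo,hi); x0,y0,x1,y1=box
    k=np.zeros_like(m);k[y0:y1,x0:x1]=m[y0:y1,x0:x1]
    n,l,s,c=cv2.connectedComponentsWithStats(k)
    return [(s[i,4],c[i].round(2),s[i,:4].tolist()) for i in range(1,n) if s[i,4]>=amin],k
E
python3 - <<'E'
from h import *
t=cv2.imread("pics/top0.png");s=cv2.imread("pics/side0.png")
def flower(im,lo,hi,box):
    _,k=blobs(im,lo,hi,box); p=cv2.findNonZero(k); c,_=cv2.minEnclosingCircle(p)
    e=cv2.fitEllipse(cv2.convexHull(p)); print("mean",p.reshape(-1,2).mean(0),"ell",e); return e[0]
bb=((105,110,40),(135,255,255)); rr=((0,120,60),(9,255,255))
b=tri(flower(s,*bb,(225,120,265,180)),flower(t,*bb,(150,165,182,195)))
r=tri(flower(s,*rr,(225,120,262,178)),flower(t,*rr,(178,172,205,202)))
print(b,r,np.linalg.norm(b[0]-r[0]))
ct=lambda x,y:(140+x/3.75,145+y/3.75-.0); cs=lambda x,y:(205+x/3.75,115+(y-300)/3.75)
names=["TL","TR","BL","BR"];T=[(45,58),(252,115),(47,198),(240,240)];S=[(175,346),(187,448),(90,408),(95,520)]
X={}
for n,a,c in zip(names,T,S): X[n]=tri(cs(*c),ct(*a));print(n,X[n])
o=((5,130,110),(16,255,255))
for n,im,box in(("top",t,(262,170,302,220)),("side",s,(240,190,300,240))):
    for a in blobs(im,*o,box,2)[0]: print(n,a,onz(n,a[1],.077).round(3))
for a in blobs(t,(20,130,90),(34,255,255),(262,160,302,220))[0]: print("yel",a,onz("top",a[1],.09).round(3))
_,k=blobs(t,(20,130,90),(34,255,255),(262,160,302,220));print(cv2.minAreaRect(cv2.findNonZero(k)))
g,_=blobs(t,(0,0,70),(179,35,160),(262,172,302,222),20)
for a in g: print("grey",a,onz("top",a[1],.012).round(3))
E
```

```text
mean [240.5 142.4] ell ((240.5022735595703, 141.94790649414062), (5.520390033721924, 12.720787048339844), 26.356916427612305)
mean [165.45522388 181.75373134] ell ((165.44784545898438, 181.8161163330078), (12.995471000671387, 18.334911346435547), 118.06370544433594)
mean [241.9  154.78] ell ((241.92982482910156, 154.81756591796875), (6.1036858558654785, 13.042176246643066), 30.13484001159668)
mean [190.37333333 188.54666667] ell ((190.41905212402344, 188.52774047851562), (13.345823287963867, 18.80202293395996), 113.37977600097656)
(array([0.64484361, 0.24935539, 0.12237555]), array([0.15, 0.26])) (array([0.62010589, 0.16195117, 0.12141335]), array([0.26, 0.45])) 0.09084260322150031
TL (array([0.71552911, 0.28410481, 0.16499333]), array([0.44, 0.83]))
TR (array([0.65974661, 0.09644793, 0.16619784]), array([0.54, 0.94]))
BL (array([0.5978173 , 0.30534211, 0.07965211]), array([0.91, 1.65]))
BR (array([0.54764085, 0.12448252, 0.05782965]), array([0.17, 0.29]))
top (np.int32(3), array([282., 176.]), [281, 176, 3, 1]) [ 0.662 -0.164  0.077]
top (np.int32(4), array([273. , 180.5]), [273, 17
[... 470 characters left out ...]
([271.5, 208. ]), [271, 208, 2, 1]) [ 0.641 -0.157  0.077]
side (np.int32(6), array([276. , 213.5]), [275, 213, 3, 2]) [ 0.647 -0.192  0.077]
side (np.int32(8), array([254.5 , 220.25]), [253, 219, 4, 3]) [ 0.548 -0.192  0.077]
yel (np.int32(242), array([281.97, 191.24]), [278, 174, 9, 32]) [ 0.605 -0.161  0.09 ]
((282.0, 189.5), (31.0, 8.0), 90.0)
grey (np.int32(46), array([268.85, 173.04]), [262, 172, 15, 4]) [ 0.684 -0.119  0.012]
grey (np.int32(44), array([294.16, 173.02]), [287, 172, 15, 3]) [ 0.682 -0.216  0.012]
grey (np.int32(335), array([271.37, 195.77]), [267, 177, 11, 38]) [ 0.596 -0.127  0.012]
grey (np.int32(200), array([291.27, 196.26]), [288, 177, 7, 38]) [ 0.593 -0.203  0.012]
```

Rest centre: about (0.598, -0.161), yaw about 0. The cheeks are spaced 99 mm as given, and both views agree. Blue flower: about (0.645, 0.249, 0.12), 91 mm from the red one (92 expected). Stand yaw is about -0.276 and tilt about 45–50°, so a level lamp beam is close to square. I'll check the hinge line while starting the approach.

Emit:
drive_tool --deltas '[[[36,-18,0,0],[72,-36,0,0],[108,-54,0,0],[144,-72,0,0],[180,-90,0,0]]]' --jaw 85 --force 60

```text
t: 0.52
tcp_pos: [0.3721, -0.4232, 0.2104]
tool_rot: [0.981, 0.195, -0.0, -0.001]
force: [0.2, -0.5, 0.6]
finger_gap: 0.996
gripper_force: 0.0
```

Emit:
drive_tool --deltas '[[[36,-18,0,0],[72,-36,0,0],[108,-54,0,0],[144,-72,0,0],[180,-90,0,0]]]'

```text
t: 0.93
tcp_pos: [0.504, -0.2709, 0.2106]
tool_rot: [0.981, 0.196, -0.0, -0.0]
force: [0.9, -0.2, 0.3]
finger_gap: 0.992
gripper_force: 0.0
```

Emit:
drive_tool --deltas '[[[30,-15,0,0.1],[60,-31,0,0.2],[90,-46,0,0.3],[120,-60,0,0.394],[130,-66,0,0.394]]]'

```text
t: 1.35
tcp_pos: [0.6003, -0.1583, 0.2105]
tool_rot: [1.0, 0.0, 0.001, -0.001]
force: [-0.2, -0.1, -0.5]
finger_gap: 0.994
gripper_force: 0.0
```

```bash
cat >> h.py <<'E'
from scipy.spatial.transform import Rotation as Ro
def go(target,yaw):
    s=manip.sense(); R=Ro.from_quat(s["tool_rot"]); M=R.as_matrix(); cur=np.arctan2(M[1,0],M[0,0])
    print("t",round(s["t"],2),"tcp",s["tcp_pos"].round(4),"yaw",cur.round(3),"q",np.round(s["q"],2),"F",s["force"].round(1),"gap",round(s["finger_gap"],3),"gf",round(s["gripper_force"],1))
    print("delta mm",(R.inv().apply(np.array(target)-s["tcp_pos"])*1e3).round(1),"turn",round(cur-yaw,3))
E
python3 - <<'E'
from h import *
go((.598,-.161,.056),0)
im=vision.snapshot("top");cv2.imwrite("pics/top1.png",im[:,:,::-1])
# hinge cheeks (brown/dark ends) in first pictures, z of top ~.05
for n,a,b in(("top",(149.5,194),(208,208.7)),("side",(229,147.5),(232.3,179.5))):
    A,B=onz(n,a,.05),onz(n,b,.05);print(n,A.round(3),B.round(3),np.linalg.norm(A-B).round(3),"yaw",np.arctan2(-(A-B)[0],(A-B)[1]).round(3))
cv2.imwrite("pics/crop1.png",np.vstack([cv2.resize(im[150:230,245:325,::-1],(500,500),interpolation=cv2.INTER_CUBIC)]))
E
```

```text
t 1.35 tcp [ 0.6003 -0.1583  0.2105] yaw 0.001 q [-0.44  0.52  1.44  0.    1.17  1.13] F [-0.2 -0.1 -0.5] gap 0.994 gf 0.0
delta mm [ -2.5   2.9 154.5] turn 0.001
top [0.609 0.326 0.05 ] [0.55  0.111 0.05 ] 0.224 yaw -0.267
side [0.602 0.31  0.05 ] [0.545 0.092 0.05 ] 0.225 yaw -0.257
```

View pics/top1.png

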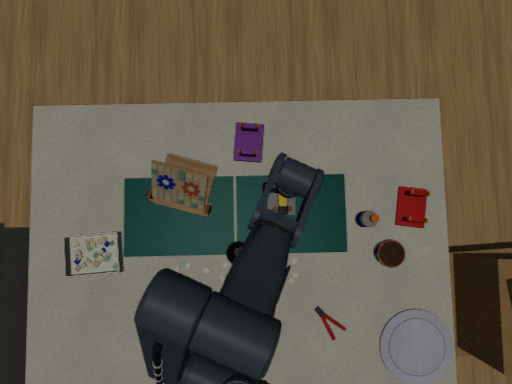

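The arm is over the lamp at (282,195). The hinge geometry gives a tilt of about 48° and a yaw of about -0.27, so the plan stands. Descending to grip.

Emit:
drive_tool --deltas '[[[-2,3,25,0],[-2,3,50,0],[-2,3,80,0],[-2,3,105,0],[-2,3,110,0]]]'

```text
t: 1.82
tcp_pos: [0.5916, -0.1645, 0.0963]
tool_rot: [1.0, -0.0, -0.005, -0.002]
force: [-0.7, -0.0, -0.2]
finger_gap: 0.993
gripper_force: 0.0
```

Emit:
drive_tool --deltas '[[[0,0,12,0],[0,0,25,0],[0,0,36,0],[0,0,43,0],[0,0,43,0]]]'

```text
t: 2.23
tcp_pos: [0.5952, -0.165, 0.0569]
tool_rot: [1.0, -0.0, -0.001, -0.0]
force: [-0.0, -0.7, -0.7]
finger_gap: 0.994
gripper_force: 0.0
```

```bash
python3 - <<'E'
from h import *
go((.598,-.161,.056),0)
im=vision.snapshot("side")[:,:,::-1];cv2.imwrite("pics/c2.png",cv2.resize(im[175:245,225:315],None,fx=6,fy=6,interpolation=cv2.INTER_CUBIC))
E
```

```text
t 2.23 tcp [ 0.5952 -0.165   0.0569] yaw -0.0 q [-0.45  0.72  1.57 -0.    0.86  1.12] F [-0.  -0.7 -0.7] gap 0.994 gf 0.0
delta mm [ 2.8 -4.   0.9] turn -0.0
```

View pics/c2.png

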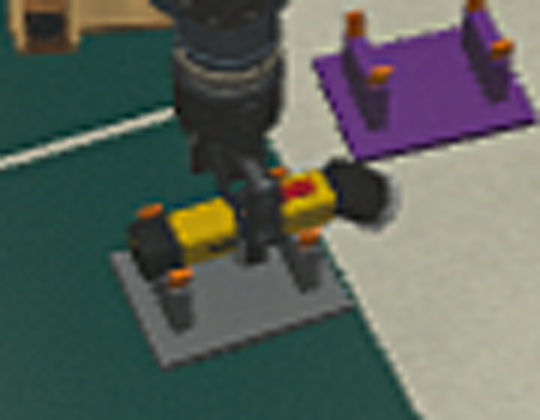

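The fingers straddle the handle between the saddles. I'll centre by a few mm, then close.

Emit:
drive_tool --deltas '[[[3,-4,0,0],[3,-4,0,0],[3,-4,0,0],[3,-4,0,0],[3,-4,0,0]]]'

```text
t: 2.7
tcp_pos: [0.5992, -0.1609, 0.0584]
tool_rot: [1.0, 0.0, 0.0, 0.0]
force: [0.1, -0.4, -0.3]
finger_gap: 0.996
gripper_force: 0.0
```

Emit:
drive_tool --deltas '[[[0,0,0,0],[0,0,0,0],[0,0,0,0],[0,0,0,0],[0,0,0,0]]]' --jaw 20 --force 60

```text
t: 3.12
tcp_pos: [0.5993, -0.1613, 0.0584]
tool_rot: [1.0, -0.0, 0.0, 0.0]
force: [0.4, -0.9, -1.3]
finger_gap: 0.378
gripper_force: 59.9
```

Emit:
drive_tool --deltas '[[[0,0,0,0],[0,0,0,0],[0,0,0,0],[0,0,0,0],[0,0,0,0]]]'

```text
t: 3.53
tcp_pos: [0.5993, -0.1613, 0.0583]
tool_rot: [1.0, -0.0, 0.0, 0.0]
force: [0.1, -1.0, 4.6]
finger_gap: 0.377
gripper_force: 60.5
```

```bash
python3 - <<'E'
from h import *
go((.598,-.161,.056),0)
E
```

```text
t 3.53 tcp [ 0.5993 -0.1613  0.0583] yaw -0.0 q [-0.44  0.72  1.56 -0.    0.86  1.13] F [ 0.1 -1.   4.6] gap 0.377 gf 60.5
delta mm [-1.3 -0.3  2.3] turn -0.0
```

Gripped: about 33 mm opening, 60 N. Grasp reference TCP is (0.5993, -0.1613, 0.0583). Lifting, retracting, then moving left.

Emit:
drive_tool --deltas '[[[0,0,-8,0],[0,0,-20,0],[0,0,-40,0],[0,0,-65,0],[0,0,-90,0]]]'

```text
t: 3.95
tcp_pos: [0.5977, -0.1601, 0.1482]
tool_rot: [1.0, -0.0, -0.002, -0.001]
force: [0.7, 0.1, -3.6]
finger_gap: 0.381
gripper_force: 60.0
```

Emit:
drive_tool --deltas '[[[0,0,-25,0],[0,0,-50,0],[-10,0,-75,0],[-25,0,-95,0],[-40,0,-105,0]]]'

```text
t: 4.37
tcp_pos: [0.5594, -0.1609, 0.256]
tool_rot: [1.0, 0.0, 0.002, 0.001]
force: [0.3, 0.1, -3.1]
finger_gap: 0.374
gripper_force: 60.1
```

Emit:
drive_tool --deltas '[[[-20,-10,0,0],[-40,-30,0,0],[-60,-60,0,0],[-75,-90,0,0],[-85,-120,0,0]]]'

```text
t: 4.78
tcp_pos: [0.4708, -0.0392, 0.2528]
tool_rot: [1.0, -0.001, -0.001, -0.001]
force: [0.9, 0.6, -4.0]
finger_gap: 0.375
gripper_force: 60.1
```

```bash
python3 - <<'E'
from h import *
b=np.array([.645,.249,.119]);psi=-.27;h=np.array([np.cos(psi),np.sin(psi),0])
o=b-.1786*h+np.array([0,0,.0636+.027]);t=o+np.array([.001,0,-.0167]);print(o,t)
go(t,psi)
im=vision.snapshot("side")[:,:,::-1];cv2.imwrite("pics/s3.png",im)
E
```

```text
[0.47287052 0.29663823 0.2096    ] [0.47387052 0.29663823 0.1929    ]
t 4.78 tcp [ 0.4708 -0.0392  0.2528] yaw -0.002 q [-0.32  0.27  1.75  0.    1.13  1.25] F [ 0.9  0.6 -4. ] gap 0.375 gf 60.1
delta mm [   2.7 -335.8   60.4] turn 0.268
```

View pics/s3.png

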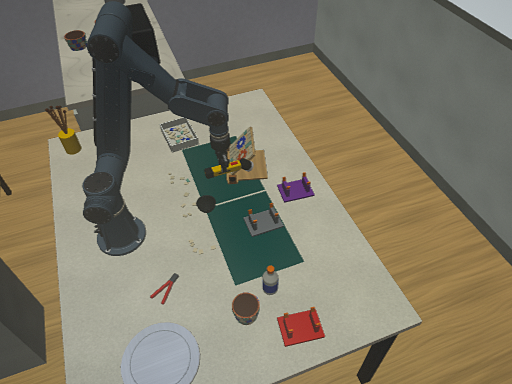

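The lamp is held level (head at about (245,163)), and the grey rest is empty. Moving across above the panel's height.

Emit:
drive_tool --deltas '[[[0,-34,0,0],[0,-68,0,0],[0,-102,0,0],[0,-136,0,0],[0,-170,0,0]]]'

```text
t: 5.25
tcp_pos: [0.473, 0.1307, 0.2531]
tool_rot: [1.0, -0.0, -0.0, -0.0]
force: [0.1, 0.0, -3.3]
finger_gap: 0.381
gripper_force: 60.7
```

Emit:
drive_tool --deltas '[[[0,-34,0,0.05],[0,-68,0,0.11],[0,-102,0,0.17],[0,-136,0,0.23],[0,-160,0,0.268]]]'

```text
t: 5.67
tcp_pos: [0.4729, 0.2919, 0.253]
tool_rot: [0.991, -0.134, -0.001, -0.0]
force: [0.3, 0.0, -3.7]
finger_gap: 0.381
gripper_force: 60.7
```

```bash
python3 - <<'E'
from h import *
go((.474,.2966,.193),-.27)
E
```

```text
t 5.67 tcp [0.4729 0.2919 0.253 ] yaw -0.269 q [0.35 0.39 1.56 0.   1.2  2.19] F [ 0.3  0.  -3.7] gap 0.381 gf 60.7
delta mm [-0.1 -4.8 60. ] turn 0.001
```

Emit:
drive_tool --deltas '[[[0,-2,15,0],[0,-4,30,0],[0,-5,45,0],[0,-5,56,0],[0,-5,60,0]]]'

```text
t: 6.08
tcp_pos: [0.4733, 0.2935, 0.191]
tool_rot: [0.991, -0.133, -0.002, 0.001]
force: [-0.5, -0.1, -3.1]
finger_gap: 0.373
gripper_force: 60.7
```

Emit:
drive_tool --deltas '[[[0,0,0,0],[0,0,0,0],[0,0,0,0],[0,0,0,0],[0,0,0,0]]]'

```text
t: 6.5
tcp_pos: [0.4758, 0.294, 0.1938]
tool_rot: [0.991, -0.134, 0.001, -0.0]
force: [-0.0, -0.5, -2.7]
finger_gap: 0.378
gripper_force: 60.7
```

```bash
python3 - <<'E'
from h import *
go((.474,.2966,.193),-.27)
s=vision.snapshot("side")[:,:,::-1];t=vision.snapshot("top")[:,:,::-1]
cv2.imwrite("pics/s4_.png",s);cv2.imwrite("pics/t4_.png",t)
f=lambda a:cv2.resize(a,(400,400),interpolation=cv2.INTER_CUBIC)
cv2.imwrite("pics/c4.png",np.hstack([f(t[145:235,130:220]),f(s[110:200,190:280])]))
E
```

```text
t 6.5 tcp [0.4758 0.294  0.1938] yaw -0.268 q [0.35 0.46 1.62 0.   1.06 2.19] F [-0.  -0.5 -2.7] gap 0.378 gf 60.7
delta mm [-2.4 -2.   0.8] turn 0.002
```

View pics/c4.png

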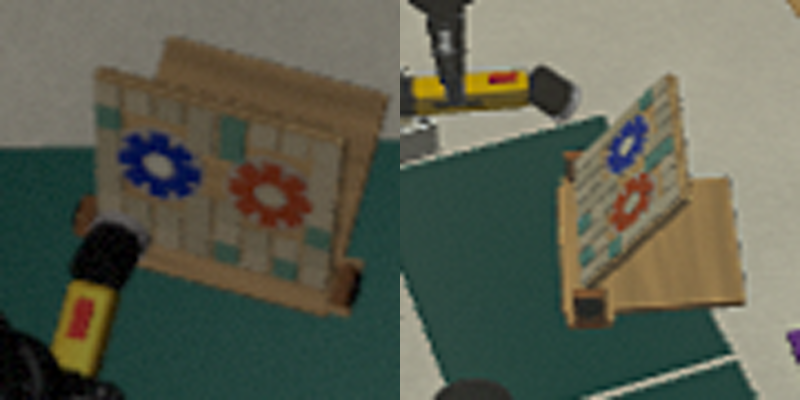

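The beam points at the panel with the blue flower ahead of the head. Now I'll check the lens position and panel tilt against these pixels.

```bash
python3 - <<'E'
from h import *
s=manip.sense();psi=-.268;h=np.array([np.cos(psi),np.sin(psi),0]);z=np.array([0,0,1])
o=s["tcp_pos"]+[-.001,0,.0167];L=o+.115*h-.027*z
print("lens model",L.round(4),"px side",proj("side",L).round(1),"top",proj("top",L).round(1),"seen side (228.7,131.4) top (158.1,193.4)")
m=np.array([.6325,.2057,.119]);y=np.array([-h[1],h[0],0])
for d in(35,40,45,50,55):
    th=np.radians(d);u=np.cos(th)*h+np.sin(th)*z;n=-np.sin(th)*h+np.cos(th)*z
    r=m-.1*y
    out=[]
    for nm in("side","top"):
        v=proj(nm,r+.075*u)-proj(nm,r-.08*u);out.append(v.round(1).tolist())
    print(d,out,"blueZ if hinge .036",(36+95*np.sin(th)+12*np.cos(th)).round(0))
print("seen side",(105*.225,-90*.225),"top",(12*.225,-155*.225))
b=np.array([.645,.249,.119]);bz=(h-z)/2**.5;bx=np.cross(y,bz)
for zz in(.115,.119,.123):
    d=np.array([.645,.249,zz])-L;print(zz,"along",(d@bz).round(4),"x",(d@bx).round(4),"y",(d@y).round(4))
t0=cv2.imread("pics/top0.png");s0=cv2.imread("pics/side0.png");t=cv2.imread("pics/t4_.png");sd=cv2.imread("pics/s4_.png")
E
```

```text
lens model [0.5855 0.2635 0.1832] px side [227.1 133.6] top [156.8 197.1] seen side (228.7,131.4) top (158.1,193.4)
35 [[26.6, -16.0], [5.8, -37.1]] blueZ if hinge .036 100.0
40 [[24.7, -17.5], [4.8, -35.2]] blueZ if hinge .036 106.0
45 [[22.7, -18.9], [3.8, -32.9]] blueZ if hinge .036 112.0
50 [[20.4, -20.1], [2.7, -30.4]] blueZ if hinge .036 116.0
55 [[18.1, -21.2], [1.6, -27.7]] blueZ if hinge .036 121.0
seen side (23.625, -20.25) top (2.7, -34.875)
0.115 along 0.0915 x 0.0049 y 0.0018
0.119 along 0.0886 x 0.0021 y 0.0018
0.123 along 0.0858 x -0.0007 y 0.0018
```

Tilt is about 46° and the beam offset is within 5 mm at about 9 cm. Holding for about 2.5 s.

Emit:
drive_tool --deltas '[[[0,0,0,0],[0,0,0,0],[0,0,0,0],[0,0,0,0],[0,0,0,0]]]'

```text
t: 7.02
tcp_pos: [0.4753, 0.2939, 0.1929]
tool_rot: [0.991, -0.134, -0.0, 0.0]
force: [0.1, 0.9, -3.0]
finger_gap: 0.377
gripper_force: 60.7
```

Emit:
drive_tool --deltas '[[[0,0,0,0],[0,0,0,0],[0,0,0,0],[0,0,0,0],[0,0,0,0]]]'

```text
t: 7.43
tcp_pos: [0.4753, 0.2939, 0.1929]
tool_rot: [0.991, -0.134, -0.0, 0.0]
force: [0.2, -0.1, -2.9]
finger_gap: 0.377
gripper_force: 60.7
```

Emit:
drive_tool --deltas '[[[0,0,0,0],[0,0,0,0],[0,0,0,0],[0,0,0,0],[0,0,0,0]]]'

```text
t: 7.85
tcp_pos: [0.4753, 0.2939, 0.1929]
tool_rot: [0.991, -0.134, -0.0, -0.0]
force: [0.1, -0.1, -2.6]
finger_gap: 0.379
gripper_force: 60.7
```

Emit:
drive_tool --deltas '[[[0,0,0,0],[0,0,0,0],[0,0,0,0],[0,0,0,0],[0,0,0,0]]]'

```text
t: 8.27
tcp_pos: [0.4754, 0.2939, 0.1929]
tool_rot: [0.991, -0.134, 0.0, -0.0]
force: [-0.2, -0.5, -3.1]
finger_gap: 0.378
gripper_force: 60.7
```

Emit:
drive_tool --deltas '[[[0,0,0,0],[0,0,0,0],[0,0,0,0],[0,0,0,0],[0,0,0,0]]]'

```text
t: 8.68
tcp_pos: [0.4754, 0.2939, 0.1929]
tool_rot: [0.991, -0.134, 0.0, -0.0]
force: [-0.1, 0.1, -3.3]
finger_gap: 0.379
gripper_force: 60.7
```

Emit:
drive_tool --deltas '[[[0,0,0,0],[0,0,0,0],[0,0,0,0],[0,0,0,0],[0,0,0,0]]]'

```text
t: 9.1
tcp_pos: [0.4754, 0.2939, 0.1929]
tool_rot: [0.991, -0.134, 0.0, 0.0]
force: [0.1, -0.5, -2.8]
finger_gap: 0.378
gripper_force: 60.7
```

Emit:
drive_tool --deltas '[[[0,0,-12,0],[0,0,-25,0],[0,0,-40,0],[0,0,-52,0],[0,0,-60,0]]]'

```text
t: 9.52
tcp_pos: [0.4759, 0.2941, 0.2543]
tool_rot: [0.991, -0.134, 0.001, -0.0]
force: [1.3, -0.4, -2.9]
finger_gap: 0.373
gripper_force: 60.8
```

Emit:
drive_tool --deltas '[[[0,34,0,-0.05],[0,68,0,-0.11],[0,102,0,-0.17],[0,136,0,-0.23],[0,160,0,-0.268]]]'

```text
t: 9.93
tcp_pos: [0.4313, 0.1375, 0.2527]
tool_rot: [1.0, 0.001, -0.001, 0.001]
force: [0.6, 0.4, -2.3]
finger_gap: 0.377
gripper_force: 61.0
```

```bash
python3 - <<'E'
from h import *
go((.5993,-.1613,.0603),0)
E
```

```text
t 9.93 tcp [0.4313 0.1375 0.2527] yaw 0.002 q [ 0.06  0.24  1.79 -0.    1.11  1.63] F [ 0.6  0.4 -2.3] gap 0.377 gf 61.0
delta mm [167.6 299.  192.5] turn 0.002
```

Held still for 2.6 s. Returning over the rest.

Emit:
drive_tool --deltas '[[[0,34,0,0],[0,68,0,0],[0,102,0,0],[0,136,0,0],[0,170,0,0]]]'

```text
t: 10.35
tcp_pos: [0.4325, -0.0319, 0.2531]
tool_rot: [1.0, -0.0, 0.0, 0.0]
force: [1.2, 0.8, -3.0]
finger_gap: 0.377
gripper_force: 61.0
```

Emit:
drive_tool --deltas '[[[15,30,0,0],[35,60,0,0],[55,90,0,0],[75,115,0,0],[95,129,0,0]]]'

```text
t: 10.77
tcp_pos: [0.5288, -0.1629, 0.2529]
tool_rot: [1.0, -0.001, 0.0, 0.001]
force: [0.7, 0.1, -2.8]
finger_gap: 0.377
gripper_force: 61.0
```

Emit:
drive_tool --deltas '[[[25,0,10,0],[45,0,25,0],[62,0,45,0],[70,0,65,0],[72,0,80,0]]]'

```text
t: 11.18
tcp_pos: [0.601, -0.1594, 0.1708]
tool_rot: [1.0, 0.0, -0.0, -0.0]
force: [-0.4, -0.6, -3.2]
finger_gap: 0.381
gripper_force: 60.9
```

Emit:
drive_tool --deltas '[[[0,0,10,0],[0,0,20,0],[0,0,30,0],[0,0,35,0],[0,0,35,0]]]'

```text
t: 11.6
tcp_pos: [0.5989, -0.1591, 0.1369]
tool_rot: [1.0, -0.0, -0.001, -0.0]
force: [-0.0, 0.7, -2.9]
finger_gap: 0.38
gripper_force: 60.9
```

```bash
python3 - <<'E'
from h import *
go((.5993,-.1613,.0595),0)
E
```

```text
t 11.6 tcp [ 0.5989 -0.1591  0.1369] yaw -0.0 q [-0.44  0.61  1.51 -0.    1.02  1.13] F [-0.   0.7 -2.9] gap 0.38 gf 60.9
delta mm [ 0.5  2.2 77.4] turn -0.0
```

Emit:
drive_tool --deltas '[[[0,1,10,0],[0,2,22,0],[0,2,35,0],[0,2,45,0],[0,2,50,0]]]'

```text
t: 12.02
tcp_pos: [0.5988, -0.1611, 0.086]
tool_rot: [1.0, -0.0, -0.001, -0.001]
force: [-0.0, -0.7, -3.7]
finger_gap: 0.375
gripper_force: 61.0
```

Emit:
drive_tool --deltas '[[[0,0,6,0],[0,0,12,0],[0,0,17,0],[0,0,22,0],[0,0,25,0]]]'

```text
t: 12.43
tcp_pos: [0.5998, -0.1614, 0.0624]
tool_rot: [1.0, -0.0, -0.0, -0.0]
force: [-0.0, -0.7, -4.0]
finger_gap: 0.379
gripper_force: 61.0
```

Emit:
drive_tool --deltas '[[[0,0,0,0],[0,0,0,0],[0,0,0,0],[0,0,0,0],[0,0,0,0]]]'

```text
t: 12.85
tcp_pos: [0.6001, -0.1615, 0.0633]
tool_rot: [1.0, -0.0, 0.0, 0.0]
force: [-0.9, 0.3, -3.6]
finger_gap: 0.38
gripper_force: 61.0
```

```bash
python3 - <<'E'
from h import *
go((.5993,-.1613,.0583),0)
im=vision.snapshot("side")[:,:,::-1];cv2.imwrite("pics/c5.png",cv2.resize(im[175:245,225:315],None,fx=6,fy=6,interpolation=cv2.INTER_CUBIC))
E
```

```text
t 12.85 tcp [ 0.6001 -0.1615  0.0633] yaw -0.0 q [-0.44  0.71  1.56  0.    0.87  1.13] F [-0.9  0.3 -3.6] gap 0.38 gf 61.0
delta mm [-0.8 -0.2  5. ] turn -0.0
```

View pics/c5.png

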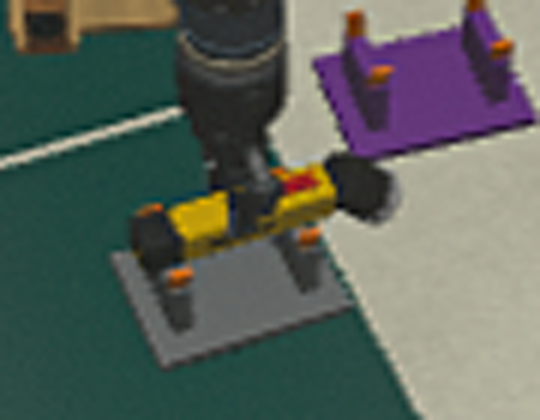

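The lamp is between the cheeks, about 5 mm above its seat. Lowering gently.

Emit:
drive_tool --deltas '[[[0,0,1,0],[0,0,2,0],[0,0,3,0],[0,0,4,0],[0,0,4,0]]]'

```text
t: 13.32
tcp_pos: [0.5997, -0.1613, 0.0586]
tool_rot: [1.0, -0.0, -0.0, -0.0]
force: [0.1, -0.1, -3.4]
finger_gap: 0.377
gripper_force: 61.0
```

Emit:
drive_tool --deltas '[[[0,0,0.5,0],[0,0,1,0],[0,0,1,0],[0,0,1,0],[0,0,1,0]]]'

```text
t: 13.73
tcp_pos: [0.5999, -0.1614, 0.0584]
tool_rot: [1.0, -0.0, 0.0, 0.0]
force: [-0.0, 1.0, 1.5]
finger_gap: 0.377
gripper_force: 61.5
```

Seated: the force changed sign, at the original height. Releasing and rising.

Emit:
drive_tool --deltas '[[[0,0,0,0],[0,0,0,0],[0,0,0,0],[0,0,0,0],[0,0,0,0]]]' --jaw 85

```text
t: 14.15
tcp_pos: [0.6001, -0.1615, 0.0579]
tool_rot: [1.0, -0.0, 0.0, 0.0]
force: [-0.6, -0.0, 1.2]
finger_gap: 0.992
gripper_force: 0.0
```

Emit:
drive_tool --deltas '[[[0,0,0,0],[0,0,0,0],[0,0,0,0],[0,0,0,0],[0,0,0,0]]]'

```text
t: 14.57
tcp_pos: [0.5999, -0.1614, 0.0579]
tool_rot: [1.0, -0.0, 0.0, 0.0]
force: [-1.0, 0.7, -0.2]
finger_gap: 0.993
gripper_force: 0.0
```

Emit:
drive_tool --deltas '[[[0,0,-8,0],[0,0,-20,0],[0,0,-40,0],[0,0,-70,0],[0,0,-100,0]]]'

```text
t: 14.98
tcp_pos: [0.5995, -0.1612, 0.1595]
tool_rot: [1.0, -0.0, -0.0, -0.0]
force: [0.3, -0.6, 0.2]
finger_gap: 0.992
gripper_force: 0.0
```

Emit:
drive_tool --deltas '[[[0,0,-25,0],[-20,0,-45,0],[-50,0,-60,0],[-80,0,-70,0],[-110,0,-80,0]]]'

```text
t: 15.4
tcp_pos: [0.4891, -0.1614, 0.2402]
tool_rot: [1.0, 0.0, 0.001, 0.001]
force: [-0.4, -0.3, -0.1]
finger_gap: 0.995
gripper_force: 0.0
```

```bash
python3 - <<'E'
from h import *
go((.5993,-.1613,.0583),0)
im=vision.snapshot("side")[:,:,::-1];cv2.imwrite("pics/c6.png",cv2.resize(im[115:245,205:315],None,fx=4,fy=4,interpolation=cv2.INTER_CUBIC))
s0=cv2.imread("pics/side0.png")
for n,i in(("before",s0),("after",np.ascontiguousarray(im))):
    p=cv2.findNonZero(blobs(i,(20,130,90),(34,255,255),(240,190,300,240))[1]);print(n,p.reshape(-1,2).mean(0),cv2.minAreaRect(p))
E
```

```text
t 15.4 tcp [ 0.4891 -0.1614  0.2402] yaw 0.0 q [-0.54  0.34  1.67 -0.    1.12  1.03] F [-0.4 -0.3 -0.1] gap 0.995 gf 0.0
delta mm [109.7  -0.4 182.2] turn 0.0
before [265.79292929 210.60606061] ((263.5500183105469, 211.65000915527344), (9.17060375213623, 34.152591705322266), 71.56504821777344)
after [265.62051282 210.4       ] ((265.1235046386719, 210.80587768554688), (10.521125793457031, 30.695655822753906), 77.47119140625)
```

View pics/c6.png

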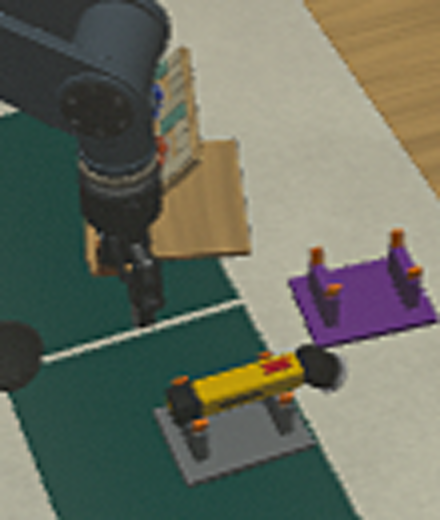

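The lamp lies in both saddles exactly as before (yellow centroid within 0.3 px of the start), and the arm is clear. Handing in.

```bash
python3 -c "
from station import manip
print(manip.sign_off())"
```

```text
the job is handed in; nothing more can be done
None
```

I held the lamp still on the blue flower for about 2.6 s at roughly 9 cm, laid it back in its grey rest as it was, never moved near the panel or the other objects, and handed the job in at about 15 s; no verdict was shown.

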